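# Hold the scribing rule over a slate roundel

## Task

Two slate roundels lie on the bench: lower the one that lies hollow face down into the round pocket of the scribing jig, still hollow face down and without dropping it, and let go of it so that it sits flat on the pocket's floor. Then take the jig's spring-return rule by its upright handle, pull it out towards you until the rule's pointed tip stands level with the small mark block beside it, and finish while still holding it there, so that the mason can scribe along it. Leave the other roundel and everything else on the bench where it lies.

Things in the scene. Friction and masses are not known exactly. Their poses are not given: they have to be found in the camera images.
- jig: scribing jig fixed to the bench: plywood deck 260 x 260 mm, top 30 mm above the bench. Origin at the centre of its underside; x points away from the robot (yawed a little), y to the left, z up. A steel guide rail with the rule's carriage runs along x at y = +85 mm; the rail, carriage and end blocks lie at y above +60 mm, the blocks up to 58 mm above the bench
- pocket (a point): centre of the floor of the round pocket in the jig's deck (jig frame x = -20, y = -20, z = 22 mm): 69 mm wide, 8 mm deep, flat floor. A seated roundel stands 12 mm proud of the deck
- roundel_down: dark slate roundel, a disc 60 mm in diameter and 20 mm high, 0.08 to 0.17 kg, lying on the bench left or right of the jig HOLLOW FACE DOWN: its top is plain and flat. Its underside has a hollow 46 mm wide and 10 mm deep. Origin at the centre of the underside (plane of the hollow's rim), z up
- roundel_up: the same kind of roundel, 60 mm in diameter and 20 mm high, on the other side of the jig, hollow face UP: its top shows a hollow 46 mm wide and 10 mm deep. Origin at the centre of its underside, z up. To be left alone
- rule_travel (a joint): travel of the rule in m: 0 at rest, grows as it is pulled along the jig's -x, towards the robot; stop at 0.135. Spring return: about 3 N at rest, 45 N per m more (6 to 7.5 N at the mark). The rule is a steel blade 24 mm wide, 4 mm thick, across the jig, its underside 48 mm above the bench, 6 mm above a seated roundel; at rest 90 mm beyond the pocket's centre, so the pocket is clear
- rule: the sliding rule with its carriage and handle, one rigid piece that slides along the jig's x. Origin on the handle's axis at deck height (30 mm above the bench); at rest at jig x = +70, y = +85 mm; axes parallel to the jig's. Carriage 52 x 40 mm, its top 56 mm above the bench
- handle (a point): centre of the top end of the upright round wooden handle on the carriage: 22 mm in diameter, 50 mm tall, from 56 to 106 mm above the bench. Moves with the rule
- rule_tip (a point): pointed right-hand end of the rule's blade, in its centre line, at jig y = -109 mm, 50 mm above the bench; at rest at jig x = +70 mm. Moves with the rule
- mark: small dark steel block fixed at the right edge of the deck, 10 mm (along the jig's x) x 14 x 12 mm, a thin line over its top. Origin at the centre of its underside on the deck, at jig y = -119 mm, axes parallel to the jig's. It stands 65 to 105 mm from the resting tip along the jig's x, towards the robot; the tip passes over its edge without touching
- whetstone: small grey sharpening stone 22 x 60 x 12 mm lying on the jig's deck near its robot-side edge; bystander
- club_hammer: club hammer lying on the bench beyond the jig, wooden shaft, about 270 mm long and 45 mm high; origin on its underside; bystander
- flat_chisel: stone chisel lying on the bench on the right, about 185 mm long, 14 mm high; bystander
- point_chisel: narrow stone chisel lying near the robot, left of its middle, about 205 mm long, 14 mm high; bystander
- dust_brush: hand brush lying on the bench on the left; bystander
- slate_offcut: flat angular piece of slate, about 150 x 85 x 10 mm, on the bench near the robot; bystander
- tin_mug: white mug, 70 mm wide and 80 mm high, standing at the left; bystander
Things that resemble listed ones, but are neither listed nor needed, are in the scene too. Leave any blue or yellow look-alike of the roundel_down alone.

How it is judged:
By the outcome, as a careful person would: the job done as asked, in the order asked, and still so for the second after the job is handed in, while the arm keeps its last pose, push and grip.
It also fails if it takes over 56 s, if anything falls off the work surface, if the arm or the gripper's body presses on something with over 40 N, if the wrist force passes 120 N, or if a joint passes its speed limit or range.

## Robot

A 6-joint arm with a two-finger parallel gripper is mounted at the origin on the work surface. World frame = base frame: x ahead of the robot, y to its left, z up, the work surface at z = 0. Lengths are in m, angles in rad, forces in N, time in s.
With the tool pointing down it reaches from about 0.2 to 0.875 m from the base axis. Payload 3.4 kg.
Tool frame: the origin (TCP) lies midway between the tips of the shut fingers; the grasp point (between the pads) lies 19 mm behind it; z points along the fingers, y is the line along which they close (so a half turn about z gives the same grasp; the last joint's range is limited). The gripper opens to 94 mm and grips with 3 to 60 N. Pads are 16 mm wide; open, the fingers measure 119 mm over their backs; the gripper's body (75 mm by 177 mm) begins 78 mm behind the grasp point.
Start: joints at [-1.275, 0.276, 1.505, -0, 1.361, -0.121], TCP at [0.233, -0.526, 0.173] pointing down, gripper open.
Joint ranges: [-2.89, 2.89], [-0.75, 2.08], [0.22, 2.7], [-1.18, 4.32], [0.11, 2.71], [-2.7, 2.7]. Speed limits (rad/s): [2.57, 2.57, 3.14, 3.14, 3.14, 3.14].

## Interface

Orientations are given as a unit quaternion [x, y, z, w].
In Python, from workcell import arm gives the robot as it stands.
- The arm moves only by the shell command python3 -m handwheel 'ROWS' [FORCE]. ROWS is JSON, a list of rows, each an object with "twist": the turn, a rotation vector about the tool's x, y, z in units of 5 degrees (1.0 is 5 degrees), a list of three; "translation": the shift along the tool's x, y, z in m, a list of three; "grip": the opening, from 0 (shut) to 1 (fully open). In form: [{"twist": [rx, ry, rz], "translation": [x, y, z], "grip": grip}, ...]. A call has 1 to 20 rows; each row is the pose to reach, as a shift and turn from the pose commanded when the call began, along the tool's axes at that moment; what a row does not reach only later rows make up. A row lasts 1/10 s, in which the tool goes at most 50 mm and 8.59 degrees, less where a joint would pass 70% of its speed; a pose out of reach is approached as far as the arm can. A call with a gripper value outside its range is refused whole. The fingers move at their own pace and stop on an object; FORCE is the grip in N (left out, the last holds). Time passes only in rows, so rows that repeat a pose let the fingers close. It gives the time, the measured TCP pose, the force, the opening and the grip force at its end, in the units of the state.
- arm.state(): the state, without advancing time (a new reading comes with each control period).
- arm.camera(name): name is "scene" or "side" or "wrist"; returns a dict with "image" (420x560x3 uint8, red, green, blue), "depth" (420x560 float32, m along the optical axis (not along the pixel's ray), 0 where there is no reading), "fx", "fy", "cx", "cy" (pixels), "R" (3x3) and "t" (3): a world point X has camera coordinates R X + t. Camera axes: x right, y down, z forward; pixel columns grow to the right and rows downward; lengths in m; the calibration is good to about 2 mm. A picture is of the moment at which its call begins.
- arm.sign_off(): hands the job in; it is judged then, once.
Trained networks look in a picture, given as the dict that the camera call returned (one of the last four; its "shot" number tells which), for a name from the list of things; names that differ only in an ending like _2 or _b are one class to them, and where a whole thing is asked for, a point or a joint stands for the part that bears it (a point fixed in the world has none). Each returns a list of dicts, best first, with "p" (0 to 1); they miss things now and then, are a little off and sometimes report something else, mostly with a low value. They report only what shows in the picture. A call takes as long as a camera call. They do not tell look-alikes from the thing itself.
- arm.find_in(picture, name): "box" ([left, top, right, bottom] in pixels, round what is visible of it).
- arm.trace(picture, name): "region" (420x560 bool, what is visible of it) and "box" ([left, top, right, bottom] in pixels, round what is visible of it).
The state is a dict: "time_s": time; "q": joint angles; "qvel": joint speeds; "tau": joint torques, N m; "tcp_pos": TCP position; "tool_rot": TCP orientation; "ft_force": force on the tool from outside, world axes, zero at the start; "ft_torque": the same for the moment, N m; "grip_width": finger opening in m; "finger_force": force on a finger pad.
Only numpy, scipy, OpenCV 4.12 (cv2) and the standard library are available. Lean on these libraries where they do the work, as an engineer would, in place of code of your own. Each camera call takes 0.05 s, during which the arm holds its last target. There are 200 camera calls.

## Working session

There is one attempt and no reset: what is moved stays moved. The work goes in short steps, Python scripts to look and compute and a shell command to move; the robot and the scene stay as the last step left them, time stands still between calls to the robot, and variables do not carry over. Pictures are saved under pics/ and viewed, at most 10 in all, crops included, and the job is handed in when it is done.

```bash
mkdir -p pics; ls; cat > h.py <<'E'
import numpy as np, cv2
from workcell import arm
def world(p,u,v):
    u=np.asarray(u);v=np.asarray(v);d=p["depth"][v,u]
    c=np.stack([(u-p["cx"])/p["fx"]*d,(v-p["cy"])/p["fy"]*d,d],-1)
    return (c-np.array(p["t"]))@np.array(p["R"])
def pix(p,X):
    c=np.array(p["R"])@np.array(X)+np.array(p["t"]);return p["fx"]*c[0]/c[2]+p["cx"],p["fy"]*c[1]/c[2]+p["cy"]
def save(p,n): cv2.imwrite(f"pics/{n}.png",p["image"][:,:,::-1])
E
python3 - <<'E'
from h import *
print(arm.state())
for c in("scene","side"):
    p=arm.camera(c);save(p,c+"1")
    for n in("roundel_down","roundel_up","jig","mark","handle","rule_tip","pocket"):
        for r in arm.find_in(p,n)[:4]:
            b=r["box"];u,v=int((b[0]+b[2])/2),int((b[1]+b[3])/2)
            print(c,n,round(r["p"],2),np.round(b),np.round(world(p,u,v),3))
E
```

```text
pics
{'time_s': 0.0, 'q': array([-1.27498031e+00,  2.76570449e-01,  1.50613750e+00,  1.85059891e-06,
        1.36071461e+00, -1.20994812e-01]), 'qvel': array([ 4.08717889e-04,  5.13599209e-05,  8.13013742e-04, -1.05229411e-03,
        3.80101590e-04,  1.25721069e-04]), 'tau': array([-4.91953379e-04, -4.04581404e+01, -2.37230229e+01,  7.03438930e-02,
        3.47466453e-02, -1.21312278e-04]), 'tcp_pos': array([ 0.23259573, -0.52515024,  0.17171708]), 'tool_rot': array([ 9.78361709e-01,  2.06899805e-01, -7.89736799e-05, -9.11541298e-04]), 'ft_force': array([ 0.25458197, -0.05816233, -0.36649948]), 'ft_torque': array([-0.04149476,  0.01303881, -0.0164933 ]), 'finger_force': 0.0, 'grip_width': 0.09408532895451271}
scene roundel_down 0.91 [372. 209. 395. 229.] [0.532 0.336 0.021]
scene roundel_down 0.84 [380. 166. 399. 182.] [0.38  0.405 0.024]
scene roundel_down 0.8 [327. 214. 347. 240.] [0.533 0.213 0.023]
scene roundel_down 0.59 [350. 178. 374. 199.] [0.415 0.317 0.021]
scene roundel_up 0.86 [107. 224. 131. 248.] [ 0.45  -0.319  0.009]
scene jig 0.8 [194. 176. 321. 289.] [0.523 0.016 0.032]
scene handle 0.78 [215. 216. 307. 256.] [0.535 0.023 0.029]
scene rule_tip 0.59 [218. 214. 311. 256.] [0.534 0.031 0.03 ]
scene pocket 0.77 [193. 181. 319. 290.] [0.53 0.01 0.03]
side roundel_down 0.91 [301. 306. 326. 332.] [0.396 0.327 0.02 ]
side roundel_down 0.72 [255. 261. 282. 285.] [0.515 0.221 0.019]
side roundel_down 0.61 [249. 306. 272. 332.] [0.51  0.349 0.021]
side roundel_down 0.55 [310. 342. 340. 374.] [0.363 0.417 0.022]
side roundel_up 0.74 [310. 129. 332. 146.] [ 0.448 -0.324  0.01 ]
side jig 0.61 [235. 171. 338. 258.] [0.501 0.039 0.03 ]
side handle 0.79 [247. 172. 273. 231.] [0.574 0.025 0.052]
side handle 0.2 [244. 344. 281. 409.] [0.483 0.467 0.004]
side rule_tip 0.82 [247. 174. 269. 230.] [0.577 0.028 0.051]
side pocket 0.75 [233. 173. 337. 256.] [0.504 0.037 0.027]
```

```bash
python3 - <<'E'
import cv2
a=cv2.imread("pics/scene1.png")[130:320,90:430];b=cv2.imread("pics/side1.png")[110:420,200:400]
cv2.imwrite("pics/c1.png",cv2.resize(a,(800,447),interpolation=2));cv2.imwrite("pics/c2.png",cv2.resize(b,(387,600),interpolation=2))
E
```

```text
(no output)
```

View pics/c1.png

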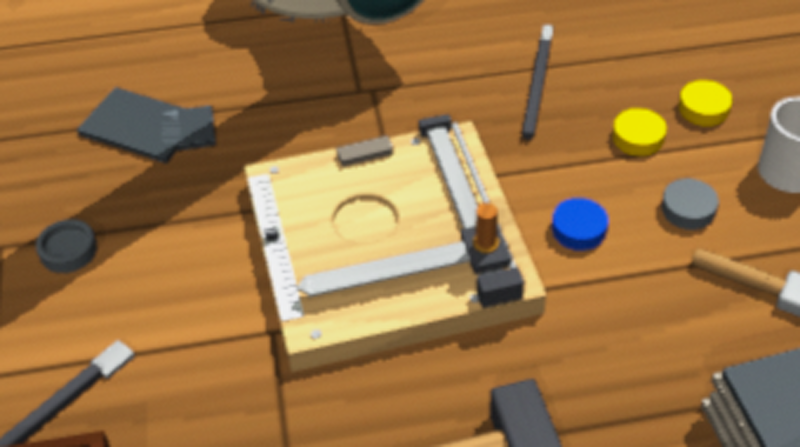

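View pics/c2.png

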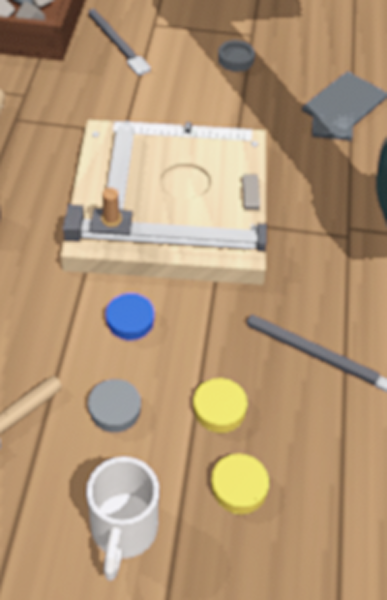

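Candidates for roundel_down:
- Grey plain disc at scene (383,217).
- Blue disc at scene (337,226) and yellow discs at (362,187) and (390,173), all look-alikes.
- Dark ring at (118,235), which shows its hollow, so it is roundel_up.

I choose the grey one on the left, with its plain top. Next I measure coarsely.

```bash
cat > m.py <<'E'
from h import *
import sys
def measure(p,lab,roi=(0.33,0.72,-0.17,0.2)):
    H,W=p["depth"].shape; v,u=np.mgrid[0:H,0:W]; X=world(p,u,v); ok=p["depth"]>0
    z=X[...,2]
    m=ok&(X[...,0]>roi[0])&(X[...,0]<roi[1])&(X[...,1]>roi[2])&(X[...,1]<roi[3])
    d=X[m&(z>.024)&(z<.036)][:,:2]
    if len(d)>50: print(lab,"deck",cv2.minAreaRect((d*1000).astype(np.float32)))
    h=X[m&(z>.07)&(z<.12)]
    if len(h)>5: print(lab,"handle",h.mean(0).round(4),h.max(0).round(4),h.min(0).round(4),len(h))
    r=ok&(X[...,0]>.46)&(X[...,0]<.59)&(X[...,1]>.27)&(X[...,1]<.42)&(z>.014)&(z<.028)
    if r.sum()>20:
        q=X[r];print(lab,"roundel",np.round(cv2.minEnclosingCircle((q[:,:2]*1000).astype(np.float32))[0]),q.mean(0).round(4),q.max(0).round(4),q.min(0).round(4))
E
python3 - <<'E'
from m import *
for c in("scene","side"): measure(arm.camera(c),c)
E
```

```text
scene deck ((501.44195556640625, 39.096954345703125), (266.0906677246094, 312.7132568359375), 5.08032751083374)
scene handle [0.5712 0.1031 0.0947] [0.5788 0.1138 0.1103] [0.5524 0.0935 0.0702] 143
scene roundel [537. 341.] [0.5202 0.3412 0.0201] [0.5893 0.3727 0.026 ] [0.4856 0.3137 0.0142]
side deck ((545.8832397460938, 42.04869079589844), (356.9010009765625, 314.29791259765625), 4.541149139404297)
side handle [0.5619 0.1088 0.0937] [0.5738 0.1164 0.1096] [0.5523 0.0921 0.07  ] 131
side roundel [537. 340.] [0.5163 0.3438 0.0193] [0.5897 0.3738 0.0257] [0.484  0.3127 0.014 ]
```

```bash
python3 -m handwheel '[{"twist":[0,0,0],"translation":[0,0,-0.05],"grip":1},{"twist":[0,0,0],"translation":[0.02,-0.03,-0.09],"grip":1},{"twist":[0,0,1],"translation":[0.05,-0.06,-0.12],"grip":1},{"twist":[0,0,2],"translation":[0.08,-0.09,-0.15],"grip":1},{"twist":[0,0,3],"translation":[0.12,-0.12,-0.18],"grip":1},{"twist":[0,0,4],"translation":[0.15,-0.16,-0.19],"grip":1},{"twist":[0,0,4],"translation":[0.19,-0.2,-0.19],"grip":1},{"twist":[0,0,4],"translation":[0.22,-0.24,-0.19],"grip":1},{"twist":[0,0,4],"translation":[0.26,-0.27,-0.19],"grip":1},{"twist":[0,0,4],"translation":[0.29,-0.31,-0.19],"grip":1},{"twist":[0,0,4],"translation":[0.32,-0.34,-0.19],"grip":1},{"twist":[0,0,4],"translation":[0.35,-0.37,-0.19],"grip":1},{"twist":[0,0,4],"translation":[0.38,-0.4,-0.19],"grip":1},{"twist":[0,0,4],"translation":[0.38,-0.4,-0.19],"grip":1},{"twist":[0,0,4],"translation":[0.38,-0.4,-0.19],"grip":1},{"twist":[0,0,4],"translation":[0.38,-0.4,-0.19],"grip":1}]'
python3 - <<'E'
from m import *
p=arm.camera("wrist");save(p,"w1");measure(p,"wrist");print(np.array(p["R"]).round(3),np.array(p["t"]).round(3))
np.savez("w1.npz",**p)
E
```

```text
time_s: 2.5
tcp_pos: [0.418, -0.0071, 0.3626]
tool_rot: [0.999, 0.033, -0.0, 0.0]
ft_force: [0.2, -0.1, 0.1]
grip_width: 0.094
finger_force: 0.0
wrist deck ((502.1907653808594, 15.456901550292969), (260.5119934082031, 260.8217468261719), 4.5876922607421875)
wrist handle [0.5632 0.1034 0.0998] [0.5756 0.1158 0.1081] [0.554  0.0945 0.0701] 272
wrist roundel [538. 337.] [0.5182 0.3425 0.0192] [0.5898 0.3733 0.0241] [0.486  0.3143 0.0141]
[[ 0.066 -0.998  0.   ]
 [-0.971 -0.064  0.23 ]
 [-0.229 -0.016 -0.973]] [-0.034  0.338  0.67 ]
```

View pics/w1.png

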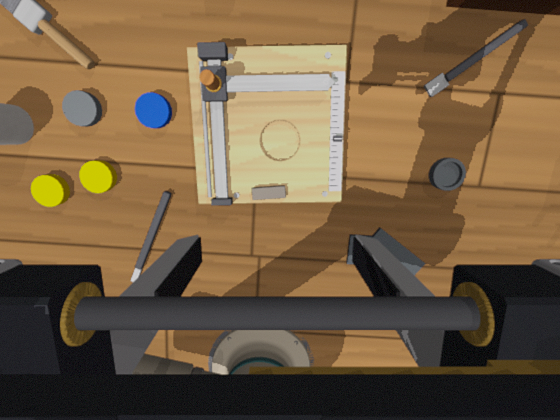

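The view shows the jig at (270,125), the pocket circle at (280,140), the handle at (210,78), the mark at (337,138), the grey plain-topped roundel at (82,108) and the ring-topped roundel at (447,174). Now I refine these positions and crop the chosen roundel.

```bash
python3 - <<'E'
from m import *
p=dict(np.load("w1.npz")); H,W=p["depth"].shape; v,u=np.mgrid[0:H,0:W]; X=world(p,u,v); z=X[...,2]
a=np.radians(4.59);R=np.array([[np.cos(a),np.sin(a)],[-np.sin(a),np.cos(a)]])
J=(X[...,:2]-[.5022,.0155])@R.T
img=p["image"].astype(int);g=img.sum(2)/3
# blade
m=(z>.044)&(z<.058)&(J[...,1]>-.12)&(J[...,1]<.055)&(abs(J[...,0]-.07)<.03);q=J[m]
l=cv2.fitLine(q.astype(np.float32),2,0,.01,.01).ravel();print("blade",q.mean(0),q.min(0),q.max(0),np.degrees(np.arctan2(l[0],l[1])),X[m][:,2].mean())
# mark
m=(J[...,1]<-.106)&(J[...,1]>-.130)&(abs(J[...,0])<.12)&(z>.036)&(z<.046);print("mark z",J[m].mean(0),J[m].min(0),J[m].max(0),m.sum())
m=(J[...,1]<-.108)&(J[...,1]>-.130)&(J[...,0]<.05)&(J[...,0]>-.06)&(g<90)&(z>.036);print("mark dark",J[m].mean(0),J[m].min(0),J[m].max(0),m.sum(), u[m].min(),u[m].max(),v[m].min(),v[m].max())
m=(J[...,0]+.02)**2+(J[...,1]+.02)**2<.05**2; m&=(z<.0265);q=J[m];print("pocket",q.mean(0),q.min(0),q.max(0),m.sum(),z[m].mean())
m=(np.hypot(X[...,0]-.515,X[...,1]-.343)<.05)&(z>.014)&(z<.028);q=X[m];print("roundel",cv2.minEnclosingCircle((q[:,:2]*1000).astype(np.float32)),q.mean(0),q[:,:2].max(0)/2+q[:,:2].min(0)/2)
c=np.hstack([cv2.resize(p["image"][a:a+60,b:b+60],(390,390),interpolation=2) for a,b in((80,52),(108,308))])
cv2.imwrite("pics/c3.png",c[:,:,::-1])
E
```

```text
blade [ 0.06979293 -0.02405675] [ 0.05769852 -0.10723399] [0.08223427 0.05499414] 179.99657 0.05145100066189479
mark z [-0.01754188 -0.11830464] [-0.02307978 -0.1251195 ] [-0.01312162 -0.11195771] 54
mark dark [-0.02138922 -0.11287263] [-0.02138922 -0.11287263] [-0.02138922 -0.11287263] 1 334 334 140 140
pocket [-0.01956494 -0.02021193] [-0.05340404 -0.06508902] [0.01848517 0.01400127] 1236 0.021499554894310637
roundel ((515.4903564453125, 344.17864990234375), 30.351491928100586) [0.51542526 0.34301867 0.0193357 ] [0.51520747 0.3437839 ]
```

View pics/c3.png

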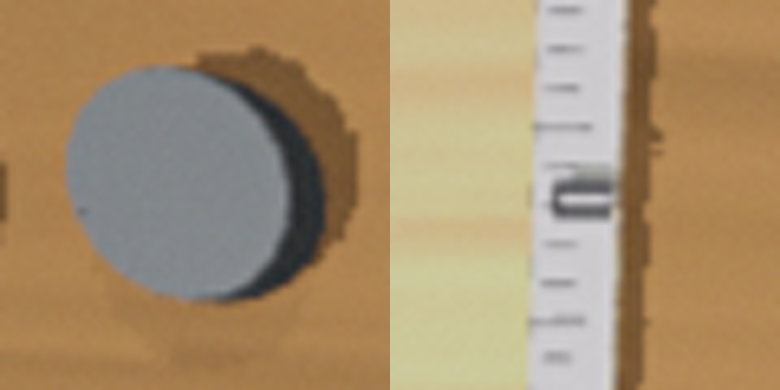

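The crop shows a plain flat grey top, so it is the hollow-down roundel, and the mark block's line shows clearly at about jig x = -17.7 mm. I move above the roundel and turn the gripper so that it closes along the jig's x.

```bash
python3 -m handwheel '[{"twist":[0,0,-1.5],"translation":[0.015,-0.04,0.02],"grip":0.8},{"twist":[0,0,-3],"translation":[0.03,-0.08,0.04],"grip":0.8},{"twist":[0,0,-4.5],"translation":[0.045,-0.12,0.06],"grip":0.8},{"twist":[0,0,-6],"translation":[0.06,-0.16,0.08],"grip":0.8},{"twist":[0,0,-7.5],"translation":[0.07,-0.2,0.1],"grip":0.8},{"twist":[0,0,-9],"translation":[0.085,-0.24,0.12],"grip":0.8},{"twist":[0,0,-10.5],"translation":[0.1,-0.28,0.14],"grip":0.8},{"twist":[0,0,-12],"translation":[0.11,-0.32,0.16],"grip":0.8},{"twist":[0,0,-13.5],"translation":[0.12,-0.344,0.17],"grip":0.8},{"twist":[0,0,-15],"translation":[0.12,-0.344,0.17],"grip":0.8},{"twist":[0,0,-16.5],"translation":[0.12,-0.344,0.17],"grip":0.8},{"twist":[0,0,-18.16],"translation":[0.12,-0.344,0.17],"grip":0.8},{"twist":[0,0,-18.16],"translation":[0.12,-0.344,0.17],"grip":0.8},{"twist":[0,0,-18.16],"translation":[0.12,-0.344,0.17],"grip":0.8},{"twist":[0,0,-18.16],"translation":[0.12,-0.344,0.17],"grip":0.8}]' 25
cat > rel.py <<'E'
from m import *
from scipy.spatial.transform import Rotation as Ro
def rel(t,yaw=94.59):
    s=arm.state();T=Ro.from_quat(s["tool_rot"]);x=T.apply([1,0,0]);print("tcp",s["tcp_pos"].round(4),"yaw",np.degrees(np.arctan2(x[1],x[0])).round(2),"zaxis",T.apply([0,0,1]).round(4))
    print("shift",T.inv().apply(np.array(t)-s["tcp_pos"]).round(4))
E
python3 - <<'E'
from rel import *
p=arm.camera("wrist");save(p,"w2"); H,W=p["depth"].shape; v,u=np.mgrid[0:H,0:W]; X=world(p,u,v); z=X[...,2]
m=(np.hypot(X[...,0]-.515,X[...,1]-.343)<.045)&(z>.014)&(z<.026);q=X[m];print("roundel",cv2.minEnclosingCircle((q[:,:2]*1000).astype(np.float32)),q.mean(0),m.sum())
rel([.5154,.344,.012])
E
```

```text
time_s: 4.05
tcp_pos: [0.5154, 0.3441, 0.1926]
tool_rot: [0.679, 0.734, 0.0, 0.0]
ft_force: [0.7, 0.5, 0.1]
grip_width: 0.0749
finger_force: 0.0
roundel ((514.01025390625, 344.7917175292969), 29.950098037719727) [0.51423539 0.34554025 0.01938208] 1657
tcp [0.5152 0.3443 0.1926] yaw 94.52 zaxis [ 1.e-04 -1.e-04 -1.e+00]
shift [-0.0003  0.0002  0.1806]
```

View pics/w2.png

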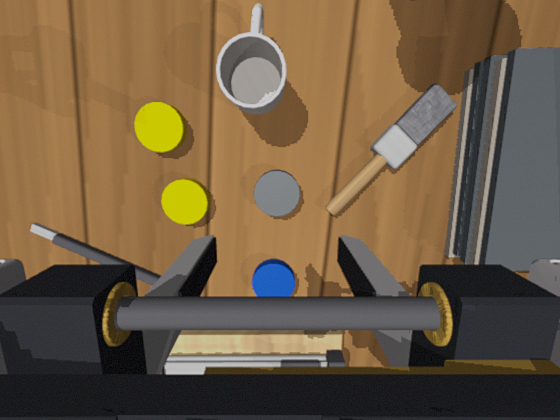

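The view shows the grey roundel at (277,193), with the brush shaft end at (332,208), outside the open fingers. I descend and grip.

```bash
python3 -m handwheel '[{"twist":[0,0,0],"translation":[0,0.001,0.04],"grip":0.8},{"twist":[0,0,0],"translation":[0,0.001,0.08],"grip":0.8},{"twist":[0,0,0],"translation":[0,0.001,0.12],"grip":0.8},{"twist":[0,0,0],"translation":[0,0.001,0.15],"grip":0.8},{"twist":[0,0,0],"translation":[0,0.001,0.17],"grip":0.8},{"twist":[0,0,0],"translation":[0,0.001,0.181],"grip":0.8},{"twist":[0,0,0],"translation":[0,0.001,0.181],"grip":0.8},{"twist":[0,0,0],"translation":[0,0.001,0.181],"grip":0.5},{"twist":[0,0,0],"translation":[0,0.001,0.181],"grip":0.5},{"twist":[0,0,0],"translation":[0,0.001,0.181],"grip":0.5},{"twist":[0,0,0],"translation":[0,0.001,0.181],"grip":0.5},{"twist":[0,0,0],"translation":[0,0.001,0.181],"grip":0.5},{"twist":[0,0,0],"translation":[0,0.001,0.181],"grip":0.5}]' 25
```

```text
time_s: 5.4
tcp_pos: [0.5158, 0.3452, 0.0118]
tool_rot: [0.678, 0.735, 0.0, 0.0]
ft_force: [0.8, 0.3, -0.7]
grip_width: 0.0466
finger_force: 0.0
```

```bash
python3 - <<'E'
from rel import *
p=arm.camera("wrist");a=p["image"];p2=arm.camera("side");b=cv2.resize(p2["image"][260:400,190:400],(630,420))
H,W=p2["depth"].shape; v,u=np.mgrid[0:H,0:W]; X=world(p2,u,v); z=X[...,2]
c=np.hstack([cv2.resize(a,(400,300)),cv2.resize(b,(400,300))]);cv2.imwrite("pics/c4.png",c[:,:,::-1])
print(arm.state()["q"])
E
```

```text
[ 4.77834642e-01  4.66764699e-01  1.63198179e+00 -1.16663521e-04
  1.04278706e+00  3.96194314e-01]
```

View pics/c4.png

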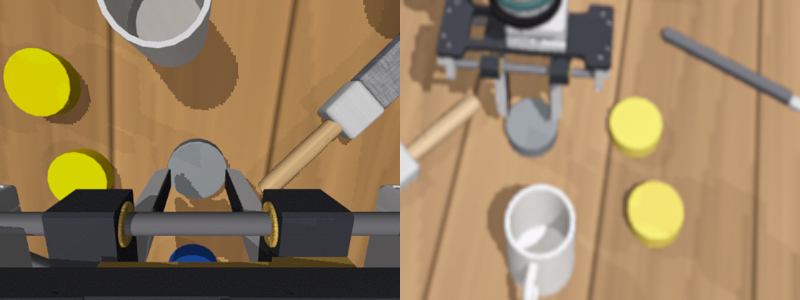

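```bash
python3 - <<'E'
from rel import *
for c in("wrist","side","scene"):
    p=arm.camera(c);r=[x for x in arm.trace(p,"roundel_down")]
    for x in r[:6]:
        v,u=np.nonzero(x["region"]&(p["depth"]>0));X=world(p,u,v);X=X[(X[:,2]>.014)&(X[:,2]<.026)]
        if len(X)>20:
            col=p["image"][v,u].mean(0).round()
            print(c,round(x["p"],2),col,"mean",X.mean(0).round(4),"mid",((X.max(0)+X.min(0))/2).round(4))
# where do fingers appear: project TCP into views
    print(c,"tcp px",np.round(pix(p,arm.state()["tcp_pos"]),0))
E
```

```text
wrist 0.88 [195. 190.   1.] mean [0.396  0.3321 0.0193] mid [0.3965 0.3286 0.0178]
wrist 0.83 [18. 44. 95.] mean [0.5173 0.2449 0.0181] mid [0.5174 0.2425 0.0174]
wrist 0.82 [195. 185.   1.] mean [0.366  0.4162 0.0193] mid [0.3649 0.4155 0.018 ]
wrist 0.59 [127. 131. 133.] mean [0.5145 0.3461 0.0194] mid [0.5142 0.3448 0.0179]
wrist tcp px [277. 235.]
side 0.89 [236. 221. 110.] mean [0.3634 0.4163 0.0195] mid [0.3635 0.4146 0.0193]
side 0.72 [238. 228. 115.] mean [0.3945 0.3249 0.0194] mid [0.3946 0.3227 0.0194]
side 0.58 [148. 152. 157.] mean [0.5138 0.3464 0.0193] mid [0.5131 0.3442 0.0195]
side tcp px [258. 319.]
scene 0.84 [109. 114. 115.] mean [0.5189 0.3375 0.0201] mid [0.5163 0.3379 0.02  ]
scene 0.68 [ 18.  76. 187.] mean [0.5238 0.216  0.0202] mid [0.5214 0.2166 0.0197]
scene 0.64 [212. 199.   1.] mean [0.4006 0.3213 0.0199] mid [0.3982 0.3213 0.0197]
scene tcp px [384. 216.]
```

```bash
python3 - <<'E'
from rel import *
p=arm.camera("wrist");a=p["image"][170:320,190:370];b=arm.camera("side")["image"][270:360,215:315]
c=np.hstack([cv2.resize(a,(480,400),interpolation=2),cv2.resize(b,(320,400),interpolation=2)]);cv2.imwrite("pics/c5.png",c[:,:,::-1])
s=arm.state();print(s["grip_width"],s["finger_force"])
X=world(p,*[k.ravel() for k in np.meshgrid(range(190,370),range(170,320))]);m=(np.hypot(X[:,0]-.515,X[:,1]-.345)<.05)&(X[:,2]>.0225)&(X[:,2]<.07);Q=X[m]
for k in range(24,70,6):
    q=Q[(Q[:,2]*1000>=k)&(Q[:,2]*1000<k+6)]
    for sg in(-1,1):
        w=q[(q[:,0]-.515)*sg>0]
        if len(w): print(k,sg,len(w),w.min(0).round(3),w.max(0).round(3))
E
```

```text
0.04701067833183238 0.0
42 -1 36 [0.485 0.337 0.043] [0.492 0.354 0.048]
42 1 36 [0.538 0.34  0.044] [0.543 0.358 0.048]
48 -1 92 [0.48  0.337 0.048] [0.492 0.354 0.054]
48 1 92 [0.538 0.341 0.048] [0.549 0.359 0.054]
54 -1 105 [0.479 0.337 0.054] [0.492 0.354 0.06 ]
54 1 107 [0.538 0.341 0.054] [0.55  0.359 0.06 ]
60 -1 125 [0.479 0.336 0.06 ] [0.492 0.354 0.066]
60 1 127 [0.538 0.34  0.06 ] [0.55  0.359 0.066]
66 -1 90 [0.479 0.336 0.066] [0.492 0.354 0.07 ]
66 1 91 [0.538 0.341 0.066] [0.549 0.359 0.07 ]
```

View pics/c5.png

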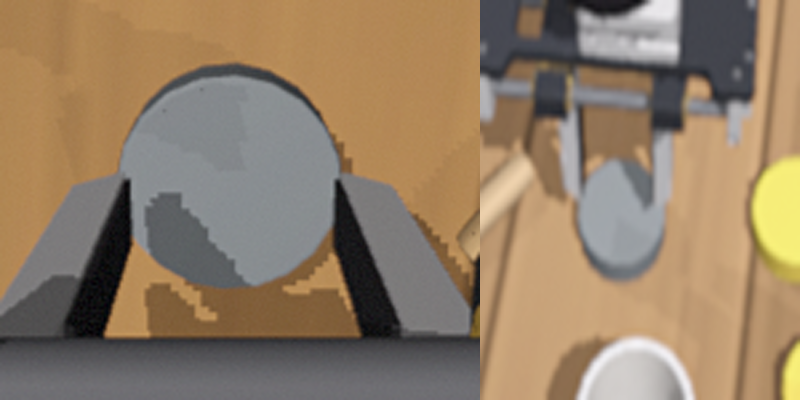

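The picture shows the fingertips about 23 mm above the disc top (measured z about 0.043), not beside it, so tip height doesn't match the TCP at this opening. I raise the tool and compare tip height at different openings.

```bash
cat > tips.py <<'E'
from rel import *
p=arm.camera("wrist");s=arm.state();t=s["tcp_pos"];v,u=np.mgrid[0:420,0:560];X=world(p,u,v);T=Ro.from_quat(s["tool_rot"])
L=T.inv().apply((X-t).reshape(-1,3));L=L[(p["depth"].ravel()>0)&(abs(L[:,0])<.014)&(abs(L[:,1])<.07)&(X[...,2].ravel()>.026)]
for sg in(-1,1):
    w=L[(L[:,1]*sg>0)]
    if len(w):
        k=w[w[:,2]>w[:,2].max()-.006];print("width",s["grip_width"].round(4),"tcp",t.round(4),"side",sg,"tip tool-z",np.percentile(w[:,2],99.5).round(4),"y",k[:,1].min().round(4),k[:,1].max().round(4),"x",k[:,0].min().round(4),k[:,0].max().round(4))
E
M='x'; python3 -m handwheel '[{"twist":[0,0,0],"translation":[0,0,-0.03],"grip":0.5},{"twist":[0,0,0],"translation":[0,0,-0.06],"grip":0.5},{"twist":[0,0,0],"translation":[0,0,-0.08],"grip":0.5},{"twist":[0,0,0],"translation":[0,0,-0.08],"grip":0.5}]'; python3 tips.py
python3 -m handwheel '[{"twist":[0,0,0],"translation":[0,0,0],"grip":0.1},{"twist":[0,0,0],"translation":[0,0,0],"grip":0.1},{"twist":[0,0,0],"translation":[0,0,0],"grip":0.1},{"twist":[0,0,0],"translation":[0,0,0],"grip":0.1},{"twist":[0,0,0],"translation":[0,0,0],"grip":0.1}]'; python3 tips.py
python3 -m handwheel '[{"twist":[0,0,0],"translation":[0,0,0],"grip":0.8},{"twist":[0,0,0],"translation":[0,0,0],"grip":0.8},{"twist":[0,0,0],"translation":[0,0,0],"grip":0.8},{"twist":[0,0,0],"translation":[0,0,0],"grip":0.8},{"twist":[0,0,0],"translation":[0,0,0],"grip":0.8},{"twist":[0,0,0],"translation":[0,0,0],"grip":0.8},{"twist":[0,0,0],"translation":[0,0,0],"grip":0.8}]'; python3 tips.py
```

```text
time_s: 6.3
tcp_pos: [0.518, 0.3464, 0.0948]
tool_rot: [0.678, 0.735, 0.003, 0.001]
ft_force: [0.1, 0.7, -1.0]
grip_width: 0.0473
finger_force: 0.0
time_s: 6.85
tcp_pos: [0.5156, 0.3451, 0.091]
tool_rot: [0.678, 0.735, -0.0, -0.0]
ft_force: [-0.4, -0.1, -1.1]
grip_width: 0.0117
finger_force: 0.0
time_s: 7.6
tcp_pos: [0.5158, 0.3452, 0.0915]
tool_rot: [0.678, 0.735, -0.0, 0.0]
ft_force: [-0.2, 0.8, -0.2]
grip_width: 0.0627
finger_force: 0.0Traceback (most recent call last):
  File "tips.py", line 7, in <module>
    k=w[w[:,2]>w[:,2].max()-.006];print("width",s["grip_width"].round(4),"tcp",t.round(4),"side",sg,"tip tool-z",np.percentile(w[:,2],99.5).round(4),"y",k[:,1].min().round(4),k[:,1].max().round(4),"x",k[:,0].min().round(4),k[:,0].max().round(4))
                                                ^^^^^^^^^^^^^^^^^^^^^
AttributeError: 'float' object has no attribute 'round'
Traceback (most recent call last):
  File "tips.py", line 7, in <module>
    k=w[w[:,2]>w[:,2].max()-.006];print("width",s["grip_width"].round(4),"tcp",t.round(4),"side",sg,"tip tool-z",np.percentile(w[:,2],99.5).round(4),"y",k[:,1].min().round(4),k[:,1].max().round(4),"x",k[:,0].min().round(4),k[:,0].max().round(4))
                                                ^^^^^^^^^^^^^^^^^^^^^
AttributeError: 'float' object has no attribute 'round'
Traceback (most recent call last):
  File "tips.py", line 7, in <module>
    k=w[w[:,2]>w[:,2].max()-.006];print("width",s["grip_width"].round(4),"tcp",t.round(4),"side",sg,"tip tool-z",np.percentile(w[:,2],99.5).round(4),"y",k[:,1].min().round(4),k[:,1].max().round(4),"x",k[:,0].min().round(4),k[:,0].max().round(4))
                                                ^^^^^^^^^^^^^^^^^^^^^
AttributeError: 'float' object has no attribute 'round'
```

```bash
sed -i 's/s\["grip_width"\].round(4)/round(s["grip_width"],4)/' tips.py; python3 tips.py
python3 -m handwheel '[{"twist":[0,0,0],"translation":[0,0,0],"grip":0.1},{"twist":[0,0,0],"translation":[0,0,0],"grip":0.1},{"twist":[0,0,0],"translation":[0,0,0],"grip":0.1},{"twist":[0,0,0],"translation":[0,0,0],"grip":0.1},{"twist":[0,0,0],"translation":[0,0,0],"grip":0.1},{"twist":[0,0,0],"translation":[0,0,0],"grip":0.1}]'; python3 tips.py
```

```text
width 0.0708 tcp [0.5157 0.3452 0.0915] side -1 tip tool-z -0.0342 y -0.041 -0.0337 x -0.0069 0.0111
width 0.0708 tcp [0.5157 0.3452 0.0915] side 1 tip tool-z -0.0343 y 0.0323 0.0412 x -0.007 0.0111
time_s: 8.3
tcp_pos: [0.5158, 0.3452, 0.0915]
tool_rot: [0.678, 0.735, -0.0, 0.0]
ft_force: [0.7, -1.0, -0.1]
grip_width: 0.0295
finger_force: 0.0
width 0.0254 tcp [0.5158 0.3452 0.0915] side -1 tip tool-z -0.034 y -0.0236 -0.0152 x -0.0068 0.011
width 0.0254 tcp [0.5158 0.3452 0.0915] side 1 tip tool-z -0.0347 y 0.0141 0.0219 x -0.007 0.011
```

The tips are about 33 mm behind the reported TCP at every opening, so the true tip is TCP z + 33 mm, offset +2 mm in tool x. I correct for that and grip again.

```bash
python3 -m handwheel '[{"twist":[0,0,0],"translation":[0,0,0],"grip":0.8},{"twist":[0,0,0],"translation":[0,0,0],"grip":0.8},{"twist":[0,0,0],"translation":[-0.001,0.001,0],"grip":0.8},{"twist":[0,0,0],"translation":[-0.001,0.001,0.01],"grip":0.8},{"twist":[0,0,0],"translation":[-0.001,0.001,0.02],"grip":0.8},{"twist":[0,0,0],"translation":[-0.001,0.001,0.03],"grip":0.8},{"twist":[0,0,0],"translation":[-0.001,0.001,0.04],"grip":0.8},{"twist":[0,0,0],"translation":[-0.001,0.001,0.06],"grip":0.8},{"twist":[0,0,0],"translation":[-0.001,0.001,0.08],"grip":0.8},{"twist":[0,0,0],"translation":[-0.001,0.001,0.095],"grip":0.8},{"twist":[0,0,0],"translation":[-0.001,0.001,0.105],"grip":0.8},{"twist":[0,0,0],"translation":[-0.001,0.001,0.112],"grip":0.8},{"twist":[0,0,0],"translation":[-0.001,0.001,0.112],"grip":0.8}]'
python3 tips.py
python3 -m handwheel '[{"twist":[0,0,0],"translation":[0,0,0],"grip":0.5},{"twist":[0,0,0],"translation":[0,0,0],"grip":0.5},{"twist":[0,0,0],"translation":[0,0,0],"grip":0.5},{"twist":[0,0,0],"translation":[0,0,0],"grip":0.5},{"twist":[0,0,0],"translation":[0,0,0],"grip":0.5}]' 25
```

```text
time_s: 9.65
tcp_pos: [0.5162, 0.3439, -0.0215]
tool_rot: [0.678, 0.735, -0.001, -0.0]
ft_force: [-0.3, -0.2, 0.8]
grip_width: 0.0749
finger_force: 0.0
width 0.0751 tcp [ 0.5168  0.3443 -0.0207] side -1 tip tool-z -0.0478 y -0.05 -0.0384 x -0.0069 0.011
width 0.0751 tcp [ 0.5168  0.3443 -0.0207] side 1 tip tool-z -0.0475 y 0.0362 0.0486 x -0.0071 0.0108
time_s: 10.2
tcp_pos: [0.5171, 0.3445, -0.0197]
tool_rot: [0.678, 0.735, 0.0, 0.0]
ft_force: [-0.4, -0.9, 3.7]
grip_width: 0.0593
finger_force: 25.0
```

```bash
python3 -m handwheel '[{"twist":[0,0,0],"translation":[0,0,-0.01],"grip":0.5},{"twist":[0,0,0],"translation":[0,0,-0.03],"grip":0.5},{"twist":[0,0,0],"translation":[0,0,-0.06],"grip":0.5},{"twist":[0,0,0],"translation":[0,0,-0.1],"grip":0.5},{"twist":[0,0,0],"translation":[0,0,-0.13],"grip":0.5},{"twist":[0,0,0],"translation":[0,0,-0.14],"grip":0.5},{"twist":[0,0,0],"translation":[0,0,-0.14],"grip":0.5}]' 25
cat > disc.py <<'E'
from rel import *
def disc(ztop):
    p=arm.camera("wrist");s=arm.state();t=s["tcp_pos"];v,u=np.mgrid[0:420,0:560];X=world(p,u,v)
    m=(np.hypot(X[...,0]-t[0],X[...,1]-t[1])<.04)&(abs(X[...,2]-ztop)<.003)
    q=X[m];print("disc",m.sum(),q.mean(0).round(4),np.round(cv2.minEnclosingCircle((q[:,:2]*1000).astype(np.float32)),1) if 0 else cv2.minEnclosingCircle((q[:,:2]*1000).astype(np.float32)),"zstd",q[:,2].std());return p
E
python3 - <<'E'
from disc import *
s=arm.state();disc(s["tcp_pos"][2]+.0395);rel([.484,-.006,s["tcp_pos"][2]])
E
```

```text
time_s: 10.9
tcp_pos: [0.5177, 0.3447, 0.121]
tool_rot: [0.678, 0.735, 0.002, 0.001]
ft_force: [-0.2, 0.8, -1.3]
grip_width: 0.0594
finger_force: 25.0
disc 7238 [0.5169 0.3465 0.1602] ((515.6481323242188, 354.06756591796875), 38.37128829956055) zstd 0.0006883756750452754
tcp [0.5166 0.3441 0.1192] yaw 94.68 zaxis [-1.e-04 -3.e-04 -1.e+00]
shift [-0.3462 -0.061  -0.0017]
```

```bash
python3 -m handwheel '[{"twist":[0,0,0],"translation":[-0.02,-0.004,0],"grip":0.5},{"twist":[0,0,0],"translation":[-0.05,-0.009,0],"grip":0.5},{"twist":[0,0,0],"translation":[-0.08,-0.014,0],"grip":0.5},{"twist":[0,0,0],"translation":[-0.11,-0.02,0],"grip":0.5},{"twist":[0,0,0],"translation":[-0.14,-0.025,0],"grip":0.5},{"twist":[0,0,0],"translation":[-0.17,-0.03,0],"grip":0.5},{"twist":[0,0,0],"translation":[-0.2,-0.035,0],"grip":0.5},{"twist":[0,0,0],"translation":[-0.23,-0.041,0],"grip":0.5},{"twist":[0,0,0],"translation":[-0.26,-0.046,0],"grip":0.5},{"twist":[0,0,0],"translation":[-0.29,-0.051,0],"grip":0.5},{"twist":[0,0,0],"translation":[-0.32,-0.056,0],"grip":0.5},{"twist":[0,0,0],"translation":[-0.34,-0.06,0],"grip":0.5},{"twist":[0,0,0],"translation":[-0.348,-0.061,0],"grip":0.5},{"twist":[0,0,0],"translation":[-0.348,-0.061,0],"grip":0.5},{"twist":[0,0,0],"translation":[-0.348,-0.061,0.02],"grip":0.5},{"twist":[0,0,0],"translation":[-0.348,-0.061,0.04],"grip":0.5},{"twist":[0,0,0],"translation":[-0.348,-0.061,0.06],"grip":0.5},{"twist":[0,0,0],"translation":[-0.348,-0.061,0.07],"grip":0.5},{"twist":[0,0,0],"translation":[-0.348,-0.061,0.07],"grip":0.5},{"twist":[0,0,0],"translation":[-0.348,-0.061,0.07],"grip":0.5}]' 25
python3 - <<'E'
from disc import *
s=arm.state();p=disc(s["tcp_pos"][2]+.0395);rel([.4837,-.008,.002])
p2=arm.camera("scene");np.savez("p3.npz",**p)
a=cv2.resize(p["image"],(480,360));b=cv2.resize(p2["image"][165:295,185:325],(320,297));b=cv2.copyMakeBorder(b,0,63,0,0,0)
cv2.imwrite("pics/c6.png",np.hstack([a,b])[:,:,::-1])
E
```

```text
time_s: 12.95
tcp_pos: [0.4847, -0.0071, 0.0498]
tool_rot: [0.677, 0.736, 0.0, 0.0]
ft_force: [-0.2, 0.5, -0.6]
grip_width: 0.0588
finger_force: 25.0
disc 7234 [ 0.4841 -0.0052  0.089 ] ((484.3406677246094, 2.3234355449676514), 38.3410530090332) zstd 0.0006894900051479275
tcp [ 0.4852 -0.0073  0.0502] yaw 94.71 zaxis [ 1.3e-03 -2.0e-04 -1.0e+00]
shift [-0.0006 -0.0016  0.0482]
```

View pics/c6.png

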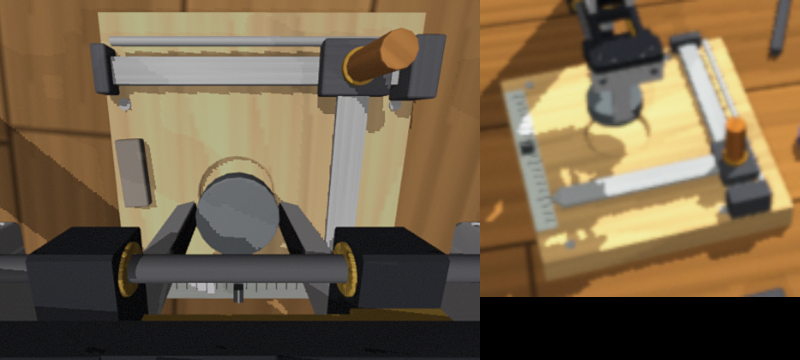

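The disc hangs over the pocket, held flat, with its centre at (0.4841, -0.0052) against the pocket at (0.4839, -0.006). I lower it.

```bash
python3 -m handwheel '[{"twist":[0,0,0],"translation":[-0.001,-0.001,0.01],"grip":0.5},{"twist":[0,0,0],"translation":[-0.001,-0.001,0.02],"grip":0.5},{"twist":[0,0,0],"translation":[-0.001,-0.001,0.028],"grip":0.5},{"twist":[0,0,0],"translation":[-0.001,-0.001,0.034],"grip":0.5},{"twist":[0,0,0],"translation":[-0.001,-0.001,0.038],"grip":0.5},{"twist":[0,0,0],"translation":[-0.001,-0.001,0.041],"grip":0.5},{"twist":[0,0,0],"translation":[-0.001,-0.001,0.044],"grip":0.5},{"twist":[0,0,0],"translation":[-0.001,-0.001,0.044],"grip":0.5},{"twist":[0,0,0],"translation":[-0.001,-0.001,0.044],"grip":0.5}]' 25
python3 - <<'E'
from disc import *
s=arm.state();disc(s["tcp_pos"][2]+.0395)
E
```

```text
time_s: 13.95
tcp_pos: [0.4837, -0.0087, 0.0056]
tool_rot: [0.678, 0.735, 0.0, 0.0]
ft_force: [0.7, -0.9, -0.6]
grip_width: 0.0593
finger_force: 25.0
disc 7219 [ 0.4829 -0.0068  0.0449] ((482.8001403808594, 0.7914519906044006), 38.393680572509766) zstd 0.0006808714350308853
```

```bash
python3 -m handwheel '[{"twist":[0,0,0],"translation":[0,0,0.001],"grip":0.5},{"twist":[0,0,0],"translation":[0,0,0.002],"grip":0.5},{"twist":[0,0,0],"translation":[0,0,0.002],"grip":0.5}]' 25
python3 -m handwheel '[{"twist":[0,0,0],"translation":[0,0,0.001],"grip":0.5},{"twist":[0,0,0],"translation":[0,0,0.001],"grip":0.5},{"twist":[0,0,0],"translation":[0,0,0.001],"grip":0.5}]' 25
```

```text
time_s: 14.3
tcp_pos: [0.4835, -0.0086, 0.0035]
tool_rot: [0.678, 0.735, -0.0, 0.0]
ft_force: [0.8, -0.6, -1.0]
grip_width: 0.0589
finger_force: 25.0
time_s: 14.6
tcp_pos: [0.4835, -0.0086, 0.0025]
tool_rot: [0.678, 0.735, -0.0, -0.0]
ft_force: [-0.8, -0.5, -0.9]
grip_width: 0.0594
finger_force: 25.0
```

```bash
python3 -m handwheel '[{"twist":[0,0,0],"translation":[0,0,0.0007],"grip":0.5},{"twist":[0,0,0],"translation":[0,0,0.0007],"grip":0.5},{"twist":[0,0,0],"translation":[0,0,0.0007],"grip":0.5}]' 25
python3 - <<'E'
from disc import *
s=arm.state();disc(s["tcp_pos"][2]+.0395);print(s["ft_force"])
E
```

```text
time_s: 14.9
tcp_pos: [0.4836, -0.0087, 0.0022]
tool_rot: [0.678, 0.735, 0.0, 0.0]
ft_force: [-0.6, -0.0, 4.3]
grip_width: 0.0592
finger_force: 25.0
disc 7232 [ 0.4829 -0.0067  0.0415] ((482.8250732421875, 0.9622600078582764), 38.553253173828125) zstd 0.0006801686357784392
[-0.64050396 -0.04024886  4.26724738]
```

The disc is on the pocket floor. I release it, rise, and check.

```bash
python3 -m handwheel '[{"twist":[0,0,0],"translation":[0,0,0],"grip":0.8},{"twist":[0,0,0],"translation":[0,0,0],"grip":0.8},{"twist":[0,0,0],"translation":[0,0,0],"grip":0.8},{"twist":[0,0,0],"translation":[0,0,0],"grip":0.8},{"twist":[0,0,0],"translation":[0,0,-0.02],"grip":0.8},{"twist":[0,0,0],"translation":[0,0,-0.05],"grip":0.8},{"twist":[0,0,0],"translation":[0,0,-0.09],"grip":0.8},{"twist":[0,0,0],"translation":[0,0,-0.12],"grip":0.8},{"twist":[0,0,0],"translation":[0,0,-0.14],"grip":0.8},{"twist":[0,0,0],"translation":[0,0,-0.14],"grip":0.8}]' 25
python3 - <<'E'
from disc import *
p=arm.camera("wrist");v,u=np.mgrid[0:420,0:560];X=world(p,u,v);x,y,z=X[...,0],X[...,1],X[...,2]
m=(np.hypot(x-.483,y+.0065)<.04)&(z>.037)&(z<.047);q=X[m];A=np.c_[q[:,:2]-q[:,:2].mean(0),np.ones(len(q))];f=np.linalg.lstsq(A,q[:,2],rcond=None)[0]
print("disc",cv2.minEnclosingCircle((q[:,:2]*1000).astype(np.float32)),q.mean(0).round(4),"slope",f.round(4))
m=(np.hypot(x-.483,y+.0065)>.045)&(np.hypot(x-.483,y+.0065)<.06)&(z>.02)&(z<.036);print("deck z",np.median(z[m]))
a=np.radians(4.59);R=np.array([[np.cos(a),np.sin(a)],[-np.sin(a),np.cos(a)]]);J=(X[...,:2]-[.5022,.0155])@R.T
m=(J[...,1]<-.106)&(J[...,1]>-.130)&(abs(J[...,0])<.05)&(z>.036)&(z<.046);k=J[m]
if len(k): print("mark",k.mean(0),k.min(0),k.max(0),m.sum())
m=(z>.044)&(z<.058)&(J[...,1]>-.12)&(J[...,1]<.055)&(abs(J[...,0]-.07)<.03);k=J[m]
if len(k): print("blade",k.mean(0),k.min(0),k.max(0))
h=X[(z>.1)&(z<.112)&(np.hypot(x-.565,y-.106)<.03)];print("handle top",h.mean(0),h.min(0),h.max(0),len(h))
rel([.565,.104,.14]);save(p,"w7")
E
```

```text
time_s: 15.95
tcp_pos: [0.4859, -0.009, 0.1446]
tool_rot: [0.678, 0.735, 0.002, 0.003]
ft_force: [0.2, -0.1, -0.2]
grip_width: 0.075
finger_force: 0.0
disc ((482.8531799316406, -8.380579948425293), 29.873098373413086) [ 0.4828 -0.0074  0.0414] slope [-0.0003 -0.0015  0.0414]
deck z 0.02949282241066943
mark [-0.01881058 -0.11794251] [-0.0232853  -0.12545277] [-0.01418846 -0.11168964] 115
blade [0.06900145 0.00035259] [ 0.0567449  -0.06865275] [0.08158353 0.05455002]
handle top [0.56348745 0.10483948 0.10515473] [0.55333276 0.09430272 0.1001409 ] [0.57493918 0.11602474 0.10744723] 678
tcp [ 0.4844 -0.0087  0.1426] yaw 94.68 zaxis [ 2.7e-03 -5.0e-04 -1.0e+00]
shift [0.1058 0.0896 0.0028]
```

View pics/w7.png

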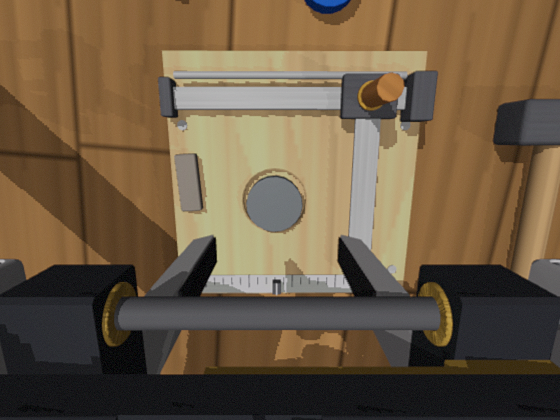

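The roundel sits flat at (275,203) with its top 12 mm above the deck. The mark is at (277,286) and the handle at (380,92), and the travel needed is about 87.8 mm. Next I go to the handle.

```bash
python3 -m handwheel '[{"twist":[0,0,0],"translation":[0.026,0.022,0],"grip":0.8},{"twist":[0,0,0],"translation":[0.052,0.044,0],"grip":0.8},{"twist":[0,0,0],"translation":[0.08,0.066,0],"grip":0.8},{"twist":[0,0,0],"translation":[0.105,0.089,0],"grip":0.8},{"twist":[0,0,0],"translation":[0.105,0.089,0],"grip":0.8},{"twist":[0,0,0],"translation":[0.105,0.089,0],"grip":0.8},{"twist":[0,0,0],"translation":[0.105,0.089,0.03],"grip":0.8},{"twist":[0,0,0],"translation":[0.105,0.089,0.06],"grip":0.8},{"twist":[0,0,0],"translation":[0.105,0.089,0.085],"grip":0.8},{"twist":[0,0,0],"translation":[0.105,0.089,0.1],"grip":0.8},{"twist":[0,0,0],"translation":[0.105,0.089,0.108],"grip":0.8},{"twist":[0,0,0],"translation":[0.105,0.089,0.108],"grip":0.8}]' 25
python3 - <<'E'
from disc import *
p=arm.camera("wrist");v,u=np.mgrid[0:420,0:560];X=world(p,u,v);x,y,z=X[...,0],X[...,1],X[...,2]
h=X[(z>.1)&(z<.11)&(np.hypot(x-.565,y-.106)<.016)];print("handle top",h.mean(0),h.min(0),h.max(0),len(h));rel([.564,.103,.035])
E
```

```text
time_s: 17.2
tcp_pos: [0.5618, 0.1023, 0.0325]
tool_rot: [0.678, 0.735, -0.001, -0.001]
ft_force: [-0.3, 0.6, 0.0]
grip_width: 0.0749
finger_force: 0.0
handle top [0.5643044  0.10662688 0.10513301] [0.55359401 0.09508992 0.10004629] [0.57516203 0.1165434  0.107746  ] 1459
tcp [0.563  0.1025 0.0336] yaw 94.63 zaxis [-1.2e-03 -4.0e-04 -1.0e+00]
shift [ 0.0004  0.0011 -0.0014]
```

```bash
python3 -m handwheel '[{"twist":[0,0,0],"translation":[0.001,0.001,0],"grip":0.8},{"twist":[0,0,0],"translation":[0.001,0.001,0],"grip":0.1},{"twist":[0,0,0],"translation":[0.001,0.001,0],"grip":0.1},{"twist":[0,0,0],"translation":[0.001,0.001,0],"grip":0.1},{"twist":[0,0,0],"translation":[0.001,0.001,0],"grip":0.1},{"twist":[0,0,0],"translation":[0.001,0.001,0],"grip":0.1},{"twist":[0,0,0],"translation":[0.001,0.001,0],"grip":0.1},{"twist":[0,0,0],"translation":[0.001,0.001,0],"grip":0.1},{"twist":[0,0,0],"translation":[0.001,0.001,0],"grip":0.1},{"twist":[0,0,0],"translation":[0.001,0.001,0],"grip":0.1}]' 50
cat > rt.py <<'E'
from disc import *
a=np.radians(4.59);R=np.array([[np.cos(a),np.sin(a)],[-np.sin(a),np.cos(a)]])
def rule():
    for c in("wrist","scene","side"):
        p=arm.camera(c);v,u=np.mgrid[0:420,0:560];X=world(p,u,v);z=X[...,2];J=(X[...,:2]-[.5022,.0155])@R.T
        b=J[(z>.047)&(z<.058)&(J[...,1]>-.1)&(J[...,1]<.05)&(abs(J[...,0])<.1)]
        k=J[(J[...,1]<-.112)&(J[...,1]>-.127)&(abs(J[...,0]+.018)<.012)&(z>.037)&(z<.046)]
        for n,q in(("blade",b),("mark",k)):
            if len(q)>5: print(c,n,len(q),"mean",q.mean(0).round(4),"midx",((q[:,0].min()+q[:,0].max())/2).round(4))
    n=np.mean([R@(arm.state()["tcp_pos"][:2]-[.5022,.0155]) for _ in range(5)],0);print("tcp jig",n,arm.state()["ft_force"])
    return p
E
python3 -c "
from rt import *
rule();rel(arm.state()['tcp_pos'])"
```

```text
time_s: 18.25
tcp_pos: [0.5652, 0.1044, 0.0339]
tool_rot: [0.678, 0.735, 0.0, 0.0]
ft_force: [1.4, 0.5, -1.7]
grip_width: 0.0213
finger_force: 50.0
wrist blade 1255 mean [0.0691 0.0062] midx 0.0692
scene blade 581 mean [ 0.0712 -0.026 ] midx 0.0264
scene mark 23 mean [-0.0164 -0.1207] midx -0.0173
side blade 42 mean [ 0.0747 -0.0002] midx 0.0738
side mark 14 mean [-0.0213 -0.1209] midx -0.0212
tcp jig [0.06984036 0.08360442] [ 2.2085895   0.35617309 -2.43674486]
tcp [0.5651 0.1044 0.0338] yaw 94.68 zaxis [ 9.e-04  0.e+00 -1.e+00]
shift [0. 0. 0.]
```

```bash
python3 -m handwheel '[{"twist":[0,0,0],"translation":[0,-0.004,0],"grip":0.1},{"twist":[0,0,0],"translation":[0,-0.01,0],"grip":0.1},{"twist":[0,0,0],"translation":[0,-0.018,0],"grip":0.1},{"twist":[0,0,0],"translation":[0,-0.026,0],"grip":0.1},{"twist":[0,0,0],"translation":[0,-0.034,0],"grip":0.1},{"twist":[0,0,0],"translation":[0,-0.042,0],"grip":0.1},{"twist":[0,0,0],"translation":[0,-0.05,0],"grip":0.1},{"twist":[0,0,0],"translation":[0,-0.058,0],"grip":0.1},{"twist":[0,0,0],"translation":[0,-0.066,0],"grip":0.1},{"twist":[0,0,0],"translation":[0,-0.074,0],"grip":0.1},{"twist":[0,0,0],"translation":[0,-0.08,0],"grip":0.1},{"twist":[0,0,0],"translation":[0,-0.085,0],"grip":0.1},{"twist":[0,0,0],"translation":[0,-0.087,0],"grip":0.1},{"twist":[0,0,0],"translation":[0,-0.087,0],"grip":0.1},{"twist":[0,0,0],"translation":[0,-0.087,0],"grip":0.1},{"twist":[0,0,0],"translation":[0,-0.087,0],"grip":0.1}]' 50
python3 - <<'E'
from rt import *
p=rule();s=arm.camera("scene");sd=p
a=cv2.resize(s["image"][175:275,190:250],(360,600),interpolation=2);b=cv2.resize(sd["image"][165:240,240:340],(440,330),interpolation=2);b=cv2.copyMakeBorder(b,0,270,0,0,0)
cv2.imwrite("pics/c8.png",np.hstack([a,b])[:,:,::-1])
E
```

```text
time_s: 20.0
tcp_pos: [0.4782, 0.0973, 0.0338]
tool_rot: [0.678, 0.735, 0.001, 0.001]
ft_force: [5.4, 0.3, -7.2]
grip_width: 0.0211
finger_force: 50.0
wrist blade 1259 mean [-0.0181  0.0062] midx -0.018
scene blade 508 mean [-0.0153 -0.0261] midx -0.0169
scene mark 23 mean [-0.0156 -0.1208] midx -0.0166
side blade 109 mean [-0.0178 -0.0057] midx -0.0178
tcp jig [-0.01731767  0.08350253] [ 6.54497363  1.41741466 -6.18821563]
```

View pics/c8.png

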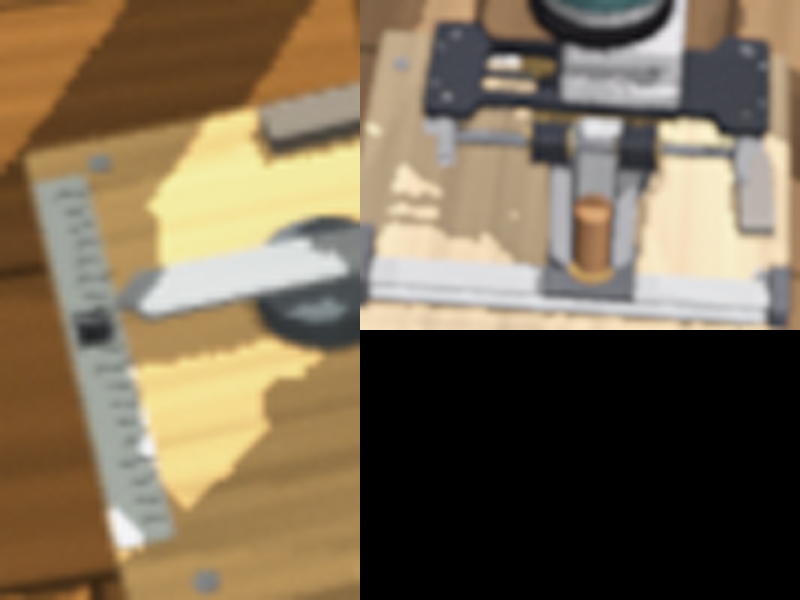

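The view shows the tip at (120,303) just short of the mark at (95,330). The numbers agree on about 0.7–1 mm still to go.

```bash
python3 -m handwheel '[{"twist":[0,0,0],"translation":[0,-0.0008,0],"grip":0.1},{"twist":[0,0,0],"translation":[0,-0.0008,0],"grip":0.1},{"twist":[0,0,0],"translation":[0,-0.0008,0],"grip":0.1},{"twist":[0,0,0],"translation":[0,-0.0008,0],"grip":0.1}]' 50
python3 - <<'E'
from rt import *
rule()
S=[arm.camera("scene") for _ in range(4)];p=S[-1];img=np.mean([s["image"] for s in S],0).sum(2)/3
Ri=R.T
def J2W(x,y,z): return [*(Ri@[x,y]+[.5022,.0155]),z]
# dark mark blob centroid vs. projected mark block for several jig x, blade-edge check
v,u=np.mgrid[0:420,0:560];u0,v0=pix(p,J2W(-.018,-.119,.038));w=np.clip(110-img,0,None)*((abs(u-u0)<6)&(abs(v-v0)<6));print("mark obs",(u*w).sum()/w.sum(),(v*w).sum()/w.sum())
for x in(-.014,-.018,-.022): print(x,"mark proj",np.round(pix(p,J2W(x,-.119,.038)),2),"blade proj",np.round(pix(p,J2W(x,-.07,.052)),2))
uu=int(round(pix(p,J2W(-.018,-.07,.052))[0]));print("blade col",uu,img[212:238,uu].round())
print({k:np.round(s,3) for k,s in arm.state().items() if k in("ft_force","time_s","finger_force")})
E
```

```text
time_s: 20.6
tcp_pos: [0.4777, 0.0973, 0.0338]
tool_rot: [0.678, 0.735, 0.001, 0.001]
ft_force: [6.1, 0.8, -7.2]
grip_width: 0.021
finger_force: 50.0
wrist blade 1264 mean [-0.0186  0.0061] midx -0.0185
scene blade 509 mean [-0.016  -0.0252] midx -0.0173
scene mark 23 mean [-0.0158 -0.1209] midx -0.0162
side blade 116 mean [-0.0189 -0.0061] midx -0.0191
tcp jig [-0.01788647  0.08349944] [ 6.67371736  0.04818631 -5.71365897]
mark obs 205.27019258407591 229.69732681805118
-0.014 mark proj [206.44 230.01] blade proj [225.82 222.08]
-0.018 mark proj [206.15 228.81] blade proj [225.49 220.89]
-0.022 mark proj [205.86 227.62] blade proj [225.16 219.71]
blade col 225 [212. 215. 214. 214. 216. 221. 226. 226. 227. 227. 227. 227. 210. 148.
 127. 133. 135. 134. 133. 132. 138. 166. 202. 201. 197. 198.]
{'time_s': np.float64(20.95), 'ft_force': array([ 6.192,  0.767, -6.939]), 'finger_force': np.float64(49.999)}
```

```bash
python3 -c "
from workcell import arm
print(arm.sign_off())"
```

```text
the job is handed in; nothing more can be done
None
```

I set the hollow-down roundel flat in the pocket and let go of it; the arm now holds the rule with its tip within about 0.5 mm of level with the mark block by camera measurement, and the job was handed in at about 21 s.

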